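Fold down the ratchet drying arm under the sink

ROBOT

A 6-joint arm with a two-finger parallel gripper is mounted at the origin on the work surface. World frame = base frame: x ahead of the robot, y to its left, z up, the work surface at z = 0. Lengths are in m, angles in rad, forces in N, time in s.
With the tool pointing down it reaches from about 0.35 to 0.95 m from the base axis. Payload 17.4 kg.
Tool frame: the origin (TCP) lies midway between the tips of the shut fingers; the grasp point (between the pads) lies bot.tcp_to_grasp behind it (bot.tcp_to_grasp is the distance from the TCP to the grasp point, in m); x points along the fingers, y is the direction in which the jaws open and shut, and the axes are right-handed (so a half turn about x gives the same grasp; the last joint's range is limited). The gripper opens to 93 mm and grips with 3 to 60 N. Pads are 15 mm wide; open, the fingers measure 128 mm over their backs; the gripper's body (75 mm by 188 mm) begins 65 mm behind the grasp point.
Start: joints at [-1.286, 0.116, 1.442, -0, 1.584, -0.038], TCP at [0.214, -0.64, 0.219] pointing down, gripper open.
Joint ranges: [-2.83, 2.83], [-0.83, 2.19], [0.07, 2.5], [-1.14, 4.28], [0.01, 3], [-2.97, 2.97]. Speed limits (rad/s): [1.89, 1.89, 2.22, 3.14, 3.14, 3.14].

INTERFACE

Orientations are given as a unit quaternion [x, y, z, w].
In Python, from station import bot, optics gives the robot as it stands.
- The arm moves only by the shell command python3 -m creep 'ROWS' [OPENING]. ROWS is JSON, a list of rows, each an object with "translation": the shift along the tool's x, y, z in m, a list of three; "angular": the turn, a rotation vector about the tool's x, y, z in degrees, a list of three. In form: [{"translation": [x, y, z], "angular": [rx, ry, rz]}, ...]. A call has 1 to 12 rows; each row shifts and turns the pose as measured when the row begins, along the tool's axes as they then stand; what a row does not reach is not made up. A row lasts 1/12 s, in which the tool goes at most 41.7 mm and 7.16 degrees, less where a joint would pass 70% of its speed; a pose out of reach is approached as far as the arm can. A call with a gripper value outside its range is refused whole. OPENING is the opening, from -1 (shut) to 1 (fully open), so that 0 is half open, set as the call begins (- or left out, the last holds). The fingers move at their own pace and stop on an object; the grip force is fixed at half the most. Time passes only in rows, so rows that do not move let the fingers close. It gives the time, the measured TCP pose, the force and the opening at its end, in the units of the state.
- bot.read_state(): the state, without advancing time (a new reading comes with each control period).
- optics.camera(name): name is "scene" or "top" or "wrist"; returns (picture, depth): 384x512x3 uint8, red, green, blue; 384x512 float32, m along the optical axis (not along the pixel's ray), 0 where there is no reading.
- optics.camera_params(name): a dict with "camera_matrix" (3x3 intrinsics, pixels), "k1" (the pictures are not rectified: a ray, as slopes to the right and down, at radius r is drawn at 1 + k1 r^2 times it, then the intrinsics apply), "world_from_camera" (4x4, takes a point from camera to world coordinates). Camera axes: x right, y down, z forward; pixel columns grow to the right and rows downward; lengths in m; the calibration is good to about 2 mm. A picture is of the moment at which its call begins: read the wrist's pose just before it. camera_params takes no time and is no camera call; for the wrist camera it gives the pose at the moment of the call.
- bot.hand_in(): hands the job in, once; it reports no verdict.
The state is a dict: "t": time; "joint_positions": joint angles; "joint_velocities": joint speeds; "tau": joint torques, N m; "ee_pos": TCP position; "eef_rot": TCP orientation; "contact_force": force on the tool from outside, world axes, zero at the start; "ft_torque": the same for the moment, N m; "finger_gap": finger opening in m.
Only numpy, scipy, OpenCV 4.12 (cv2) and the standard library are available. Lean on these libraries where they do the work, as an engineer would, in place of code of your own. Each camera call takes 0.05 s, during which the arm holds its last target.

TASK

Press the yellow tab of the pawl all the way down so that the pawl swings free of the toothed sector and stays out, and only then push the red drying arm down past its teeth until it lies level on its rubber-topped rest. Only press and push: do not raise the arm, and do not knock or move the other things on the cupboard floor. Leave the pawl out and the arm down, and finish clear of everything.

Things in the scene. Friction and masses are not known exactly. Their poses are not given: they have to be found in the camera images.
- stand: Grey steel drying stand screwed to the floor, base plate 90 x 310 x 8 mm. Origin on the floor under the arm's hinge; z up, y level along the stand towards the arm's free end, x parallel to both hinge axes. In this frame the arm's hinge axis is at y 0, z 110 mm, the pawl's at y -45, z 55 mm; the rest post at y 105 mm, top z 101 mm. Uprights reach z 116 mm; the teeth reach 61 mm from the arm's hinge.
- ratchet_arm (a joint): Angle (rad) of the red arm about its hinge, growing as it is pushed down: 0 is 0.85 rad above level, 0.85 is level on its rest (hard stop). It starts at 0 to 0.12. The arm is a bar 22 mm wide, 14 mm thick, ending 165 mm from the hinge. Its stiff hinge keeps it where it is left; about 2 to 4 N at the pad moves it. While the pawl is engaged a tooth stops it at about 0.15. Must not be raised (below -0.1).
- pawl (a joint): Angle (rad) of the yellow pawl, growing as its tab is pressed down: 0 engaged, clear of all teeth from about 0.18, 0.38 fully out (hard stop). Stiff pivot: it stays where it is left; about 2 to 4 N on the tab moves it.
- pawl_tab (a point): Centre of the upper face of the pawl's yellow thumb tab, 40 x 40 mm, 6 mm thick. With the pawl engaged the face is level, at y -110, z 80 mm of the stand; it turns with the pawl about the pawl's hinge, and fully pressed its centre is 26 mm lower and 5 mm further out (-y), the face sloping down outwards by 0.38 rad. Nothing stands under it but the base plate.
- push_pad (a point): Centre of the upper face of the red push pad, 40 x 40 mm, at the arm's free end: 145 mm along the arm from the hinge axis and 9 mm above the arm's centre line. Turns with the arm: at joint value q its place in the stand's frame is y = 145 cos(a) - 9 sin(a), z = 110 + 145 sin(a) + 9 cos(a) mm with a = 0.85 - q. The face slopes with the arm.
- dispenser: Closed green pump dispenser, loose, standing beside the arm; 60 mm across, 157 mm tall. Origin at the centre of its foot. Leave it alone.
- soap_box: Closed blue plastic soap box, loose, 55 x 85 x 30 mm, origin at the centre of its underside. Leave it alone.
- scraper: Small aluminium scraper lying flat, loose, 125 mm long, 64 mm wide, 12 mm high, origin on the floor near its middle. Leave it alone.
- dish_brush: Red-handled brush lying flat, loose, about 190 mm long. Leave it alone.
- tub_a: Lower of two nested empty plastic tubs, blue, loose, 150 x 120 x 60 mm, origin at the centre of its underside. Leave it alone.
- tub_b: Upper, inner tub, white, 125 x 95 x 85 mm, standing inside the lower one. Leave it alone.
- jar: Amber jar with a cap, loose, 64 mm across, 100 mm tall, origin at the centre of its foot. Leave it alone.
- can: Closed blue can, loose, 70 mm across, 130 mm tall, origin at the centre of its foot. Leave it alone.

How it is judged:
On the way, in this order (a step that is already met when the one before it is completed fails the run):
1. the pawl is pressed free while the arm is still up (value of joint pawl above 0.26 rad and value of joint ratchet_arm below 0.25 rad), for 0.2 s.
2. the arm is pushed down level, with the pawl free (value of joint ratchet_arm above 0.78 rad and value of joint pawl above 0.22 rad), for 0.2 s.
At the end, for the whole second after the job is handed in: The arm lies level on its rest (within 0.07 rad of its stop) and at rest, the pawl is still out (more than 0.22 rad), and every other thing is within 20 mm of where it began (all of step 2 and velocity of joint ratchet_arm below 0.05 rad/s and distance of each of dispenser, soap_box, scraper, dish_brush, tub_a, tub_b, jar, can from where it was at the start of the episode below 0.02 m); the robot touches nothing.
It fails at once if the arm is raised instead of pushed down (value of joint ratchet_arm below -0.1 rad).
It fails at once if a bystander is knocked, moved or lifted by 20 mm or more (distance of any of dispenser, soap_box, scraper, dish_brush, tub_a, tub_b, jar, can from where it was at the start of the episode above 0.02 m).
It also fails if it takes over 51 s, if anything falls off the work surface, if the arm or the gripper's body presses on something with over 40 N, if the wrist force passes 120 N, or if a joint passes its speed limit or range.

## Working session

There is one attempt and no reset: what is moved stays moved. The work goes in short steps, Python scripts to look and compute and a shell command to move; the robot and the scene stay as the last step left them, time stands still between calls to the robot, and variables do not carry over. Pictures are saved under pics/ and viewed, and the job is handed in when it is done.

```bash
ls; mkdir -p pics; cat > h.py <<'E'
import numpy as np,cv2
from station import bot,optics
def shot(n,f):
    p,d=optics.camera(n); c=optics.camera_params(n); cv2.imwrite('pics/'+f+'.png',p[:,:,::-1]); np.savez('pics/'+f+'.npz',p=p,d=d,K=c['camera_matrix'],k1=c['k1'],T=c['world_from_camera'])
def cloud(f):
    z=np.load('pics/'+f+'.npz');K=z['K'];d=z['d'];h,w=d.shape
    u,v=np.meshgrid(np.arange(w),np.arange(h))
    dist=np.array([float(z['k1']),0,0,0,0])
    s=cv2.undistortPoints(np.stack([u,v],-1).reshape(-1,1,2).astype(float),K,dist).reshape(h,w,2)
    P=np.concatenate([s,np.ones((h,w,1))],-1)*d[...,None]
    return z['p'],d,P@z['T'][:3,:3].T+z['T'][:3,3]
E
python3 - <<'E'
from h import *
for n in('scene','top','wrist'): shot(n,n+'0')
s=bot.read_state();print(s, bot.tcp_to_grasp)
E
```

```text
pics
{'t': 0.15, 'joint_positions': array([-1.28579355e+00,  1.16328441e-01,  1.44209599e+00,  2.33289957e-05,
        1.58400901e+00, -3.78208324e-02]), 'joint_velocities': array([ 0.00091779, -0.00193214, -0.00230987, -0.00081537,  0.00133006,
        0.00065823]), 'tau': array([ 3.39381448e-03, -7.21763706e+01, -6.22949839e+01,  7.82790687e-02,
        2.26379017e-02, -5.78141771e-05]), 'ee_pos': array([ 0.21408154, -0.63998631,  0.21811653]), 'eef_rot': array([-0.69788682, -0.11393652,  0.69794375, -0.1133445 ]), 'contact_force': array([ 0.01133496, -0.63570397, -0.18832311]), 'ft_torque': array([ 0.03057467,  0.00635748, -0.00464968]), 'finger_gap': 0.09287755159291512} 0.0188
```

View pics/scene0.png

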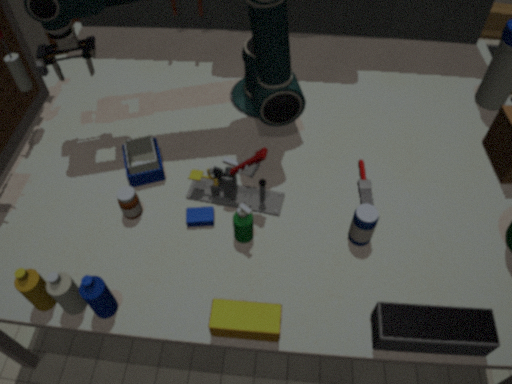

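View pics/top0.png

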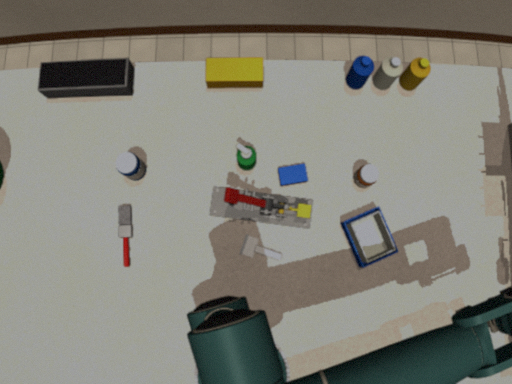

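View pics/wrist0.png

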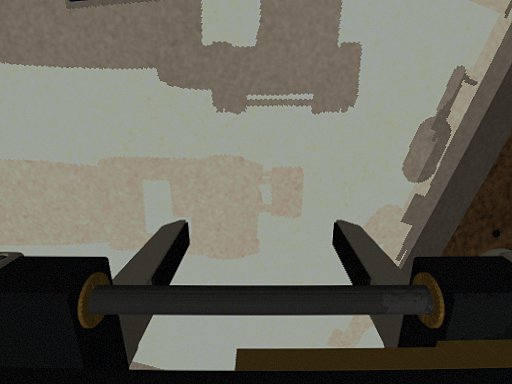

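The top view shows the yellow tab at about (304,210), the red pad at about (232,196), the dispenser at (246,156) and the scraper at (260,250). Next I measure them.

```bash
cat > m.py <<'E'
from h import *
import sys
def meas(f,box):
    p,d,W=cloud(f)
    hsv=cv2.cvtColor(p,cv2.COLOR_RGB2HSV);u0,v0,u1,v1=box
    B=np.zeros(d.shape,bool);B[v0:v1,u0:u1]=1;B&=d>0
    H,S,V=[hsv[...,i].astype(int) for i in range(3)]
    for n,m in dict(yellow=(H>22)&(H<36)&(S>120)&(V>70),red=((H<8)|(H>172))&(S>140)&(V>50),green=(H>50)&(H<80)&(S>120),blue=(H>105)&(H<130)&(S>140)).items():
        m=m&B;
        if m.sum()<5: continue
        q=W[m];v,u=np.nonzero(m)
        print(f,n,m.sum(),'px',u.min(),u.max(),v.min(),v.max(),'med',q.round(3)[0],np.median(q,0).round(4),'lo',np.percentile(q,3,0).round(3),'hi',np.percentile(q,97,0).round(3))
    return p,d,W,H,S,V,B
if __name__=='__main__':
    meas('top0',(200,130,330,270)); meas('scene0',(180,140,300,250))
    p,d,W,H,S,V,B=meas('top0',(205,180,320,235))
    # base plate: pixels with z 4..14mm
    m=B&(W[...,2]>.004)&(W[...,2]<.014)&(V<190)
    q=W[m];print(m.sum(),cv2.minAreaRect((q[:,:2]*1000).astype(np.float32)))
    print('top z by col'); 
    for v in range(186,230,3): print(v,(W[v,208:318:5,2]*1000).round().astype(int))
E
python3 m.py
python3 - <<'E'
import cv2
a=cv2.imread('pics/top0.png')[130:270,190:330];cv2.imwrite('pics/tz.png',cv2.resize(a,None,fx=4,fy=4,interpolation=2))
a=cv2.imread('pics/scene0.png')[140:250,170:310];cv2.imwrite('pics/sz.png',cv2.resize(a,None,fx=5,fy=5,interpolation=2))
E
```

```text
top0 yellow 214 px 279 310 203 217 med [ 0.52  -0.172  0.082] [ 0.4996 -0.1804  0.0778] lo [ 0.48  -0.203  0.011] hi [ 0.517 -0.12   0.091]
top0 red 377 px 225 265 188 207 med [0.545 0.034 0.229] [0.5209 0.0006 0.2055] lo [ 0.507 -0.065  0.132] hi [0.541 0.034 0.236]
top0 green 195 px 237 255 147 168 med [ 0.682 -0.026  0.104] [ 0.6414 -0.0197  0.0997] lo [ 0.63  -0.04   0.042] hi [0.672 0.006 0.113]
top0 blue 450 px 279 306 164 184 med [ 0.645 -0.184  0.03 ] [ 0.6139 -0.1566  0.0301] lo [ 0.587 -0.196  0.024] hi [ 0.639 -0.12   0.037]
scene0 yellow 107 px 190 216 170 183 med [ 0.488 -0.193  0.082] [ 0.5059 -0.1808  0.0785] lo [ 0.487 -0.2    0.066] hi [ 0.52  -0.121  0.084]
scene0 red 192 px 230 266 148 173 med [0.518 0.032 0.236] [0.5293 0.0062 0.2138] lo [ 0.516 -0.065  0.132] hi [0.549 0.036 0.236]
scene0 green 399 px 215 262 171 241 med [ 0.516 -0.118  0.118] [ 0.6858 -0.0134  0.0838] lo [ 0.663 -0.038  0.015] hi [0.693 0.008 0.112]
scene0 blue 440 px 187 263 172 225 med [ 0.513 -0.109  0.11 ] [ 0.6269 -0.156   0.0296] lo [ 0.595 -0.193  0.012] hi [ 0.649 -0.119  0.034]
top0 yel
[... 1121 characters left out ...]
9 164 147 134 124  99 128 130  12  13
   6  82  11  -6]
207 [  1   6   9   6   9   7   4  13   4 155   1 129 125 100 124 129 126   5
  80  77  81   4]
210 [  2  14   9   6   7   2   8  10   7   9  10   5 109   6   5  58  13  72
  76  77  81  -5]
213 [  3   6  13  11  12  14  11   7   4   5  11  77 112   9   8  60   8   7
  78  82  77  -1]
216 [-1  3 10  9 14 11 16  6  6  9 11 11 13  7 43 64  5 10 81 80 79  0]
219 [-1 -1  2  2  2 -2 -1 10  5  5 10  7 11  6  3 11  4 12  7 12  2  4]
222 [ 0  3  8 -1  1 -1 -3  0 -2  2 -1  6 10 10 14 15  8  7 10  6 13 -4]
225 [-2  2  1  1 -5  1 -2  1  3  5 -3 -1 -2 -5  0  6  7  8  6 11  9  1]
228 [-4  6  5  1  0 -1  7 -1  2  2  8  0 -3  1  1  5 -1  0 -1  3  7  1]
```

View pics/tz.png

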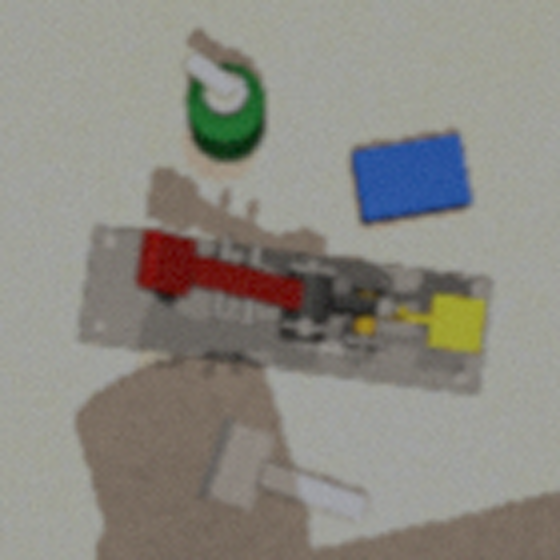

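View pics/sz.png

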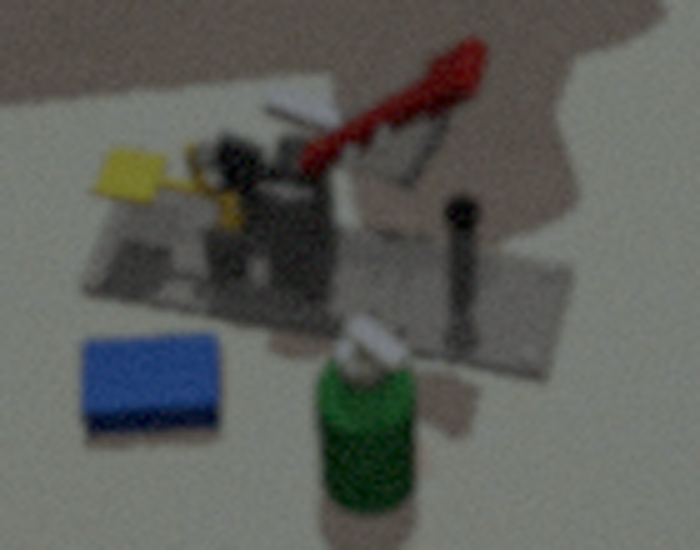

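```bash
python3 - <<'E'
from h import *
import m as M
p,d,W,H,S,V,B=M.meas('top0',(205,180,320,235))
y=(H>22)&(H<36)&(S>120)&B&(W[...,2]>.066)&(W[...,2]<.095)
u=np.arange(512)[None,:]; yt=y&(u>296)
r=cv2.minAreaRect((W[yt][:,:2]*1000).astype(np.float32));print('tab',r,W[yt].mean(0))
red=((H<8)|(H>172))&(S>140)&B
pad=red&(u<239)&(W[...,2]>.17)
q=W[pad];print('pad',q.mean(0),cv2.minAreaRect((q[:,:2]*1000).astype(np.float32)))
bar=red&(u>241)&(W[...,2]>.12);c=W[bar];
# line through bar
v=cv2.fitLine(c.astype(np.float32),cv2.DIST_HUBER,0,.01,.01).ravel();print('bar dir',v,'elev',np.arcsin(abs(v[2])),'azim',np.degrees(np.arctan2(v[1],v[0])))
pm,tm=q.mean(0),W[yt].mean(0);e=pm-tm;print('pad-tab',e,np.hypot(e[0],e[1]),'az',np.degrees(np.arctan2(e[1],e[0])))
# scene view of pad
p,d,W2,H,S,V,B=M.meas('scene0',(180,140,300,250))
yt=(H>22)&(H<36)&(S>120)&B&(u<207);print('scene tab',W2[yt].mean(0),yt.sum())
pad=((H<8)|(H>172))&(S>140)&B&(u>252);print('scene pad',W2[pad].mean(0))
# plate by colour: gray not floor: z in 4..14
p,d,W,H,S,V,B=M.meas('top0',(205,180,320,235))
mk=(B&(W[...,2]>.0)&(W[...,2]<.25)).astype(np.uint8)
z=cv2.blur(np.where(d>0,W[...,2],0).astype(np.float32),(5,5))
mk=((z>.0055)&B).astype(np.uint8)
cs,_=cv2.findContours(mk,0,2);cc=max(cs,key=cv2.contourArea);print(cv2.minAreaRect(cc))
E
```

```text
top0 yellow 214 px 279 310 203 217 med [ 0.52  -0.172  0.082] [ 0.4996 -0.1804  0.0778] lo [ 0.48  -0.203  0.011] hi [ 0.517 -0.12   0.091]
top0 red 377 px 225 265 188 207 med [0.545 0.034 0.229] [0.5209 0.0006 0.2055] lo [ 0.507 -0.065  0.132] hi [0.541 0.034 0.236]
top0 blue 82 px 281 306 180 184 med [ 0.595 -0.122  0.033] [ 0.5922 -0.1486  0.0299] lo [ 0.583 -0.192  0.024] hi [ 0.596 -0.122  0.035]
tab ((498.3765869140625, -184.7134552001953), (38.59214782714844, 38.46623229980469), 81.95484924316406) [ 0.4981879  -0.18509182  0.07844673]
pad [0.52515814 0.01972717 0.22555447] ((525.1876220703125, 19.81984519958496), (34.27911376953125, 37.91336441040039), 87.1939926147461)
bar dir [ 0.10072877  0.6728982   0.732845    0.51819    -0.03868074  0.16220336] elev 0.82249403 azim 81.48639
pad-tab [0.02697024 0.20481899 0.14710774] 0.20658706027716356 az 82.4985415206594
scene0 yellow 107 px 190 216 170 183 med [ 0.488 -0.193  0.082] [ 0.5059 -0.1808  0.0785] lo [ 0.487 -0.2    0.066] hi [ 0.52  -0.121  0.084]
scene0 red 192 px 230 266 148 173 med [0.518 0.032 0.236] [0.5293 0.0062 0.21
[... 234 characters left out ...]
513 -0.109  0.11 ] [ 0.6269 -0.156   0.0296] lo [ 0.595 -0.193  0.012] hi [ 0.649 -0.119  0.034]
scene tab [ 0.50380719 -0.1835195   0.07896973] 93
scene pad [0.53618457 0.02081141 0.22353779]
top0 yellow 214 px 279 310 203 217 med [ 0.52  -0.172  0.082] [ 0.4996 -0.1804  0.0778] lo [ 0.48  -0.203  0.011] hi [ 0.517 -0.12   0.091]
top0 red 377 px 225 265 188 207 med [0.545 0.034 0.229] [0.5209 0.0006 0.2055] lo [ 0.507 -0.065  0.132] hi [0.541 0.034 0.236]
top0 blue 82 px 281 306 180 184 med [ 0.595 -0.122  0.033] [ 0.5922 -0.1486  0.0299] lo [ 0.583 -0.192  0.024] hi [ 0.596 -0.122  0.035]
((262.0099792480469, 205.42999267578125), (100.83343505859375, 32.809757232666016), 8.130102157592773)
```

```bash
cat > g.py <<'E'
from h import *
from scipy.spatial.transform import Rotation as R
yh=np.array([np.cos(np.radians(82.2)),np.sin(np.radians(82.2)),0]);xh=np.array([yh[1],-yh[0],0])
tab=np.array([.501,-.185,.0])
O=tab+.110*yh
def S(x,y,z): return O+xh*x+yh*y+np.array([0,0,z])
def rel(target):
    s=bot.read_state();r=R.from_quat(s['eef_rot']);p=s['ee_pos']
    loc=(p-O);print('t',round(s['t'],2),'tcp',p.round(4),'stand',(np.r_[loc@xh,loc@yh,p[2]]*1e3).round(1),'F',s['contact_force'].round(1),'gap',round(s['finger_gap'],4))
    print('axes',r.as_matrix().T.round(3).tolist())
    # desired: x down, y along +-xh
    for sg in(1,-1):
        D=np.c_[[0,0,-1],sg*xh,np.cross([0,0,-1],sg*xh)]
        print('turn',sg,np.degrees((r.inv()*R.from_matrix(D)).as_rotvec()).round(1))
    print('move tool mm',(r.inv().apply(target-p)*1e3).round(1))
E
python3 - <<'E'
from g import *
print(O);rel(S(0,-116,220)*1 if 0 else S(0,-.116,.22))
E
```

```text
[ 0.51592871 -0.07601774  0.        ]
t 0.15 tcp [ 0.2141 -0.64    0.2181] stand [-222.5 -599.7  218.1] F [ 0.  -0.6 -0.2] gap 0.0929
axes [[-0.0, 0.001, -1.0], [0.317, -0.948, -0.001], [-0.948, -0.317, -0.0]]
turn 1 [-63.7  -0.    0. ]
turn -1 [116.3   0.    0. ]
move tool mm [  -1.6 -335.1 -413.8]
```

```bash
python3 -m creep '[{"translation":[0,-0.024,-0.030],"angular":[0,0,0]},{"translation":[0,-0.024,-0.030],"angular":[0,0,0]},{"translation":[0,-0.024,-0.030],"angular":[0,0,0]},{"translation":[0,-0.024,-0.030],"angular":[0,0,0]},{"translation":[0,-0.024,-0.030],"angular":[0,0,0]},{"translation":[0,-0.024,-0.030],"angular":[0,0,0]},{"translation":[0,-0.024,-0.030],"angular":[0,0,0]},{"translation":[0,-0.024,-0.030],"angular":[0,0,0]},{"translation":[0,-0.024,-0.030],"angular":[0,0,0]},{"translation":[0,-0.024,-0.030],"angular":[0,0,0]}]' -1
python3 -m creep '[{"translation":[0,0,0],"angular":[-7,0,0]},{"translation":[0,0,0],"angular":[-7,0,0]},{"translation":[0,0,0],"angular":[-7,0,0]},{"translation":[0,0,0],"angular":[-7,0,0]},{"translation":[0,0,0],"angular":[-7,0,0]},{"translation":[0,0,0],"angular":[-7,0,0]},{"translation":[0,0,0],"angular":[-7,0,0]},{"translation":[0,0,0],"angular":[-7,0,0]},{"translation":[0,0,0],"angular":[-7,0,0]}]'
python3 - <<'E'
from g import *
rel(S(0,-.116,.16))
E
```

```text
t: 0.98
ee_pos: [0.4253, -0.3076, 0.214]
eef_rot: [-0.698, -0.112, 0.699, -0.108]
contact_force: [1.0, -0.4, 0.2]
finger_gap: 0.0307
t: 1.73
ee_pos: [0.4294, -0.2986, 0.213]
eef_rot: [0.534, 0.467, -0.532, 0.462]
contact_force: [0.0, -0.3, 0.3]
finger_gap: 0.0005
t 1.73 tcp [ 0.4294 -0.2986  0.213 ] stand [ -55.5 -232.3  213. ] F [ 0.  -0.3  0.3] gap 0.0005
axes [[-0.003, 0.007, -1.0], [0.991, -0.136, -0.004], [-0.136, -0.991, -0.007]]
turn 1 [-0.  -0.4  0.2]
turn -1 [180.    0.4   0.6]
move tool mm [  53.5   55.7 -115.9]
```

```bash
python3 -m creep '[{"translation":[0,0.019,-0.037],"angular":[0,0,0]},{"translation":[0,0.019,-0.037],"angular":[0,0,0]},{"translation":[0,0.018,-0.037],"angular":[0,0,0]},{"translation":[0.02,0,-0.004],"angular":[0,0,0]},{"translation":[0.02,0,0],"angular":[0,0,0]},{"translation":[0,0,0],"angular":[0,0,0]}]' -1
python3 - <<'E'
from g import *
rel(S(0,-.116,.09))
shot('wrist','w1');shot('scene','s1');shot('top','t1')
import m as M
M.meas('w1',(0,0,512,384))
E
```

```text
t: 2.23
ee_pos: [0.5016, -0.1873, 0.1722]
eef_rot: [0.531, 0.471, -0.529, 0.466]
contact_force: [-0.2, 0.6, -0.8]
finger_gap: 0.0003
t 2.23 tcp [ 0.5016 -0.1873  0.1722] stand [   0.9 -112.2  172.2] F [-0.2  0.6 -0.8] gap 0.0003
axes [[-0.003, 0.007, -1.0], [0.993, -0.122, -0.003], [-0.122, -0.993, -0.006]]
turn 1 [ 0.8 -0.4  0.2]
turn -1 [-179.2   -0.3   -0.6]
move tool mm [82.2 -0.6  4.4]
w1 yellow 1999 px 239 279 109 206 med [ 0.495 -0.112  0.061] [ 0.5023 -0.1785  0.0807] lo [ 0.483 -0.203  0.063] hi [ 0.521 -0.116  0.116]
w1 red 1584 px 243 278 0 47 med [ 0.509 -0.048  0.15 ] [ 0.5176 -0.0593  0.1408] lo [ 0.508 -0.071  0.128] hi [ 0.528 -0.05   0.15 ]
w1 green 1417 px 1 501 0 383 med [ 0.633 -0.019  0.007] [ 0.6459 -0.043   0.0466] lo [ 0.506 -0.162  0.008] hi [ 0.665 -0.026  0.291]
w1 blue 4602 px 27 508 93 383 med [ 0.632 -0.113  0.031] [ 0.6107 -0.1573  0.0326] lo [ 0.477 -0.2    0.016] hi [ 0.641 -0.118  0.291]
```

View pics/w1.png

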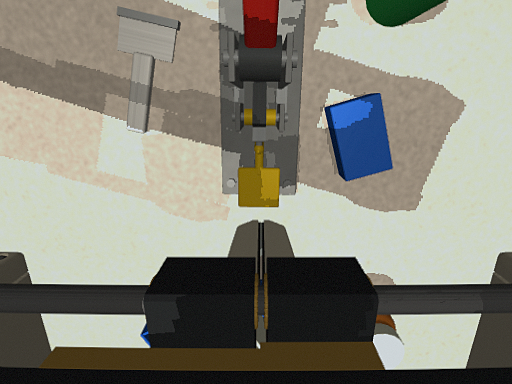

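View pics/s1.png

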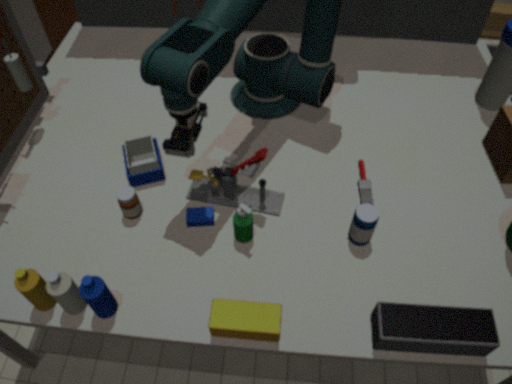

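The wrist view shows the tab square at about (258,187), lined up with the shut fingertips at (262,222). I refine the tab centre from this closer view.

```bash
python3 - <<'E'
from g import *
import m as M
p,d,W,H,S_,V,B=M.meas('w1',(0,0,512,384))
v=np.arange(384)[:,None]
y=(H>18)&(H<36)&(S_>120)&B&(v>166)&(W[...,2]>.07)
q=W[y];print('tab',q.mean(0),cv2.minAreaRect((q[:,:2]*1000).astype(np.float32)))
r=((H<8)|(H>172))&(S_>140)&B; q=W[r];print(cv2.minAreaRect((q[:,:2]*1000).astype(np.float32)))
z=np.load('pics/w1.npz');c=z['T'][:3,3]-O;print('cam stand',c@xh,c@yh,c[2])
E
```

```text
w1 yellow 1999 px 239 279 109 206 med [ 0.495 -0.112  0.061] [ 0.5023 -0.1785  0.0807] lo [ 0.483 -0.203  0.063] hi [ 0.521 -0.116  0.116]
w1 red 1584 px 243 278 0 47 med [ 0.509 -0.048  0.15 ] [ 0.5176 -0.0593  0.1408] lo [ 0.508 -0.071  0.128] hi [ 0.528 -0.05   0.15 ]
w1 green 1417 px 1 501 0 383 med [ 0.633 -0.019  0.007] [ 0.6459 -0.043   0.0466] lo [ 0.506 -0.162  0.008] hi [ 0.665 -0.026  0.291]
w1 blue 4602 px 27 508 93 383 med [ 0.632 -0.113  0.031] [ 0.6107 -0.1573  0.0326] lo [ 0.477 -0.2    0.016] hi [ 0.641 -0.118  0.291]
tab [ 0.49699581 -0.1680289   0.25316232] ((484.66400146484375, -176.0742950439453), (53.23210144042969, 118.94215393066406), 82.6729965209961)
((522.384765625, -118.40826416015625), (128.6002655029297, 83.51226043701172), 65.20360565185547)
cam stand 0.0007613406422646779 -0.03180307329824985 0.3411013759253276
```

```bash
python3 - <<'E'
from g import *
p,d,W=cloud('w1');sub=np.s_[168:206,241:277]
q=W[sub].reshape(-1,3);q=q[(q[:,2]>.06)&(q[:,2]<.1)];print(len(q),q.mean(0),cv2.minAreaRect((q[:,:2]*1000).astype(np.float32)))
rel(S(0,-.114,.085))
E
```

```text
1363 [ 0.50031015 -0.18418488  0.08084997] ((500.29296875, -184.51336669921875), (37.778343200683594, 34.20919418334961), 82.7168197631836)
t 2.38 tcp [ 0.5022 -0.1889  0.1764] stand [   1.7 -113.7  176.4] F [-0.5  1.5  0.6] gap 0.0007
axes [[0.001, 0.005, -1.0], [0.992, -0.124, 0.001], [-0.124, -0.992, -0.005]]
turn 1 [ 0.7 -0.3 -0. ]
turn -1 [-1.793e+02  1.000e-01 -4.000e-01]
move tool mm [91.4 -1.7  0.7]
```

```bash
python3 -m creep '[{"translation":[0.03,-0.001,0],"angular":[0,0,0]},{"translation":[0.03,0,0],"angular":[0,0,0]},{"translation":[0.02,0,0],"angular":[0,0,0]},{"translation":[0,0,0],"angular":[0,0,0]}]' -1
python3 - <<'E'
from g import *
rel(S(0,-.114,.06))
E
```

```text
t: 2.72
ee_pos: [0.5032, -0.1921, 0.1012]
eef_rot: [0.534, 0.465, -0.528, 0.469]
contact_force: [-0.2, 0.0, -1.3]
finger_gap: 0.0007
t 2.72 tcp [ 0.5032 -0.1921  0.1012] stand [   3.1 -116.8  101.2] F [-0.2  0.  -1.3] gap 0.0007
axes [[0.01, 0.001, -1.0], [0.992, -0.128, 0.01], [-0.128, -0.992, -0.002]]
turn 1 [ 0.5 -0.1 -0.6]
turn -1 [-179.5    0.9   -0.2]
move tool mm [41.2 -3.5 -2.7]
```

```bash
python3 -m creep '[{"translation":[0.010,-0.003,-0.003],"angular":[0,0,0]},{"translation":[0.008,0,0],"angular":[0,0,0]},{"translation":[0.008,0,0],"angular":[0,0,0]},{"translation":[0.006,0,0],"angular":[0,0,0]},{"translation":[0.004,0,0],"angular":[0,0,0]},{"translation":[0,0,0],"angular":[0,0,0]}]' -1
python3 - <<'E'
from g import *
rel(S(0,-.114,.058))
E
```

```text
t: 3.22
ee_pos: [0.5028, -0.1916, 0.0693]
eef_rot: [0.535, 0.461, -0.528, 0.471]
contact_force: [-0.2, 0.6, 0.2]
finger_gap: 0.0002
t 3.22 tcp [ 0.5028 -0.1916  0.0693] stand [   2.6 -116.3   69.3] F [-0.2  0.6  0.2] gap 0.0002
axes [[0.017, -0.004, -1.0], [0.991, -0.13, 0.017], [-0.13, -0.992, 0.002]]
turn 1 [ 0.3  0.1 -1. ]
turn -1 [-1.797e+02  1.600e+00  1.000e-01]
move tool mm [11.2 -2.8 -2.3]
```

```bash
python3 -m creep '[{"translation":[0.005,-0.002,-0.002],"angular":[0,0,0]},{"translation":[0.004,0,0],"angular":[0,0,0]},{"translation":[0.003,0,0],"angular":[0,0,0]}]' -1
python3 - <<'E'
from g import *
rel(S(0,-.114,.058))
shot('wrist','w2')
E
```

```text
t: 3.47
ee_pos: [0.502, -0.1899, 0.0581]
eef_rot: [0.535, 0.46, -0.528, 0.472]
contact_force: [-0.7, -3.1, 2.3]
finger_gap: 0.0006
t 3.47 tcp [ 0.502  -0.1899  0.0581] stand [   1.7 -114.8   58.1] F [-0.7 -3.1  2.3] gap 0.0006
axes [[0.019, -0.006, -1.0], [0.991, -0.13, 0.02], [-0.13, -0.991, 0.003]]
turn 1 [ 0.3  0.2 -1.1]
turn -1 [-179.7    1.8    0.3]
move tool mm [ 0.1 -1.7 -0.8]
```

View pics/w2.png

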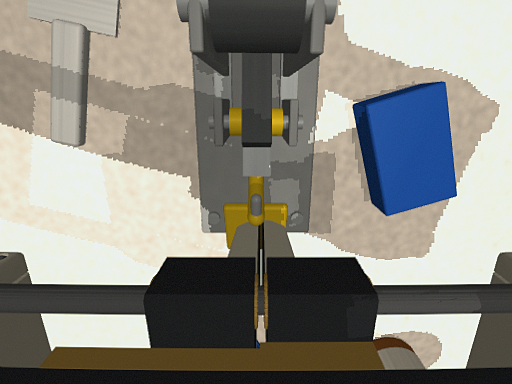

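The wrist view shows the fingertips on the tab, around (256,225), with the pawl rotated. I press until the force rises at the stop.

```bash
python3 -m creep '[{"translation":[0.003,-0.001,0],"angular":[0,0,0]},{"translation":[0.002,0,0],"angular":[0,0,0]}]' -1
python3 -m creep '[{"translation":[0.002,0,0],"angular":[0,0,0]},{"translation":[0,0,0],"angular":[0,0,0]}]' -1
```

```text
t: 3.68
ee_pos: [0.5026, -0.1902, 0.0552]
eef_rot: [0.536, 0.459, -0.527, 0.474]
contact_force: [-10.4, 2.6, 28.4]
finger_gap: 0.0003
t: 3.85
ee_pos: [0.5034, -0.1907, 0.0564]
eef_rot: [0.536, 0.458, -0.527, 0.474]
contact_force: [-4.8, -1.5, 7.6]
finger_gap: 0.0003
```

The force rose to 28 N, so the pawl is at its stop. I retreat straight up and check.

```bash
python3 -m creep '[{"translation":[-0.02,0,0],"angular":[0,0,0]},{"translation":[-0.035,0,0],"angular":[0,0,-1]},{"translation":[-0.035,0,0],"angular":[0,0,0]},{"translation":[-0.035,0,0],"angular":[0,0,0]},{"translation":[-0.035,0,0],"angular":[0,0,0]},{"translation":[-0.035,0,0],"angular":[0,0,0]},{"translation":[-0.035,0,0],"angular":[0,0,0]},{"translation":[-0.03,0,0],"angular":[0,0,0]},{"translation":[0,0,0],"angular":[0,0,0]}]' -1
python3 - <<'E'
from g import *
rel(S(0,.07,.31))
shot('wrist','w3')
p,d,W=cloud('w3')
hsv=cv2.cvtColor(p,cv2.COLOR_RGB2HSV).astype(int)
for n,m in dict(y=(hsv[...,0]>18)&(hsv[...,0]<36)&(hsv[...,1]>120),r=((hsv[...,0]<8)|(hsv[...,0]>172))&(hsv[...,1]>140)).items():
    m=m&(d>0)&(W[...,2]<.26)&(W[...,2]>.03);q=W[m];l=q-O;L=np.c_[l@xh,l@yh,q[:,2]]*1e3
    if n=='y': L=L[L[:,1]<-88]
    print(n,len(L),L.mean(0),np.percentile(L,[2,98],axis=0).round(1),'slope',np.arctan(np.polyfit(L[:,1],L[:,2],1)[0]))
E
```

```text
t: 4.6
ee_pos: [0.4986, -0.1861, 0.3245]
eef_rot: [0.532, 0.467, -0.53, 0.467]
contact_force: [0.5, -0.0, 0.1]
finger_gap: 0.0007
t 4.6 tcp [ 0.4986 -0.1861  0.3245] stand [  -2.3 -111.4  324.5] F [ 0.5 -0.   0.1] gap 0.0007
axes [[0.001, 0.003, -1.0], [0.992, -0.128, 0.0], [-0.128, -0.992, -0.003]]
turn 1 [ 0.5 -0.2 -0. ]
turn -1 [-179.5    0.    -0.2]
move tool mm [  14.9    3.7 -181.4]
y 554 [  -1.99905223 -112.31192375   51.90923908] [[ -20.7 -130.8   44.1]
 [  16.8  -95.    58.9]] slope 0.37559128805939745
r 1443 [ -1.26451875  37.0705943  157.09993111] [[-11.6   6.3 124.7]
 [  9.1  61.7 183.4]] slope 0.821023166990443
```

View pics/w3.png

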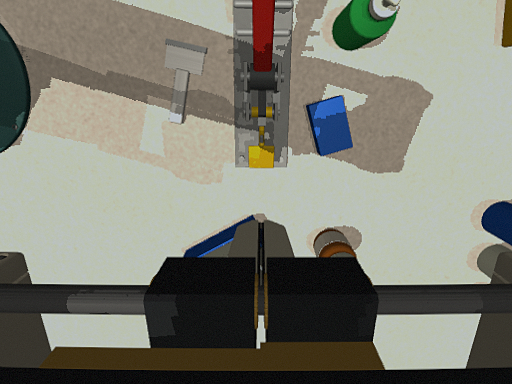

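The pawl tab slope measures 0.376 rad, so it is fully out and staying there. The arm is still up, at q of about 0.03. Next I move above the pad.

```bash
python3 -m creep '[{"translation":[0,0.001,-0.038],"angular":[0,0,0]},{"translation":[0,0,-0.038],"angular":[0,0,0]},{"translation":[0,0,-0.038],"angular":[0,0,0]},{"translation":[0,0,-0.038],"angular":[0,0,0]},{"translation":[0,0,-0.034],"angular":[0,0,0]},{"translation":[0,0,0],"angular":[0,0,0]}]' -1
python3 - <<'E'
from g import *
rel(S(0,.085,.24))
shot('top','t4')
E
```

```text
t: 5.15
ee_pos: [0.5226, 0.0048, 0.3133]
eef_rot: [-0.531, -0.47, 0.533, -0.461]
contact_force: [0.3, -0.4, -0.6]
finger_gap: 0.0007
t 5.15 tcp [0.5226 0.0048 0.3133] stand [ -4.3  81.  313.3] F [ 0.3 -0.4 -0.6] gap 0.0007
axes [[-0.01, 0.007, -1.0], [0.991, -0.133, -0.011], [-0.133, -0.991, -0.006]]
turn 1 [ 0.1 -0.3  0.6]
turn -1 [-179.8   -1.    -0.5]
move tool mm [73.3  5.1 -3.6]
```

```bash
python3 -m creep '[{"translation":[0.030,0.004,-0.003],"angular":[0,0,0]},{"translation":[0.030,0,0],"angular":[0,0,0]},{"translation":[0.014,0,0],"angular":[0,0,0]},{"translation":[0,0,0],"angular":[0,0,0]}]' -1
python3 - <<'E'
from g import *
rel(S(-.001,.085,.222))
E
```

```text
t: 5.53
ee_pos: [0.5252, 0.005, 0.2326]
eef_rot: [-0.53, -0.471, 0.534, -0.461]
contact_force: [0.2, -0.6, -0.5]
finger_gap: 0.0004
t 5.53 tcp [0.5252 0.005  0.2326] stand [ -1.8  81.5 232.6] F [ 0.2 -0.6 -0.5] gap 0.0004
axes [[-0.014, 0.006, -1.0], [0.991, -0.131, -0.014], [-0.131, -0.991, -0.005]]
turn 1 [ 0.3 -0.3  0.8]
turn -1 [-179.7   -1.3   -0.4]
move tool mm [10.6  0.9 -3.5]
```

```bash
python3 -m creep '[{"translation":[0.010,0.001,-0.004],"angular":[0,0,0]},{"translation":[0.008,0,-0.007],"angular":[0,0,0]},{"translation":[0.008,0,-0.007],"angular":[0,0,0]},{"translation":[0.008,0,-0.007],"angular":[0,0,0]}]' -1
python3 - <<'E'
from g import *
rel(S(-.001,.107,.199))
E
```

```text
t: 5.87
ee_pos: [0.5297, 0.0287, 0.1979]
eef_rot: [-0.531, -0.469, 0.535, -0.461]
contact_force: [-0.4, -2.2, -0.2]
finger_gap: 0.0002
t 5.87 tcp [0.5297 0.0287 0.1979] stand [ -0.5 105.6 197.9] F [-0.4 -2.2 -0.2] gap 0.0002
axes [[-0.012, 0.006, -1.0], [0.991, -0.135, -0.013], [-0.135, -0.991, -0.004]]
turn 1 [ 0.  -0.3  0.7]
turn -1 [-180.    -1.1   -0.4]
move tool mm [-1.1 -0.5 -1.4]
```

```bash
python3 -m creep '[{"translation":[0.008,0,-0.006],"angular":[0,0,0]},{"translation":[0.009,0,-0.006],"angular":[0,0,0]},{"translation":[0.009,0,-0.005],"angular":[0,0,0]},{"translation":[0.009,0,-0.004],"angular":[0,0,0]}]' -1
python3 - <<'E'
from g import *
rel(S(-.001,.126,.168))
shot('scene','s5')
a=cv2.imread('pics/s5.png')[100:250,170:310];cv2.imwrite('pics/s5z.png',cv2.resize(a,None,fx=4,fy=4,interpolation=2))
E
```

```text
t: 6.2
ee_pos: [0.5329, 0.0527, 0.1605]
eef_rot: [-0.531, -0.469, 0.534, -0.461]
contact_force: [-0.2, -1.7, 1.1]
finger_gap: 0.0007
t 6.2 tcp [0.5329 0.0527 0.1605] stand [ -0.7 129.8 160.5] F [-0.2 -1.7  1.1] gap 0.0007
axes [[-0.01, 0.005, -1.0], [0.991, -0.134, -0.011], [-0.134, -0.991, -0.004]]
turn 1 [ 0.1 -0.2  0.6]
turn -1 [-179.9   -1.    -0.4]
move tool mm [-7.5 -0.4  3.8]
```

View pics/s5z.png

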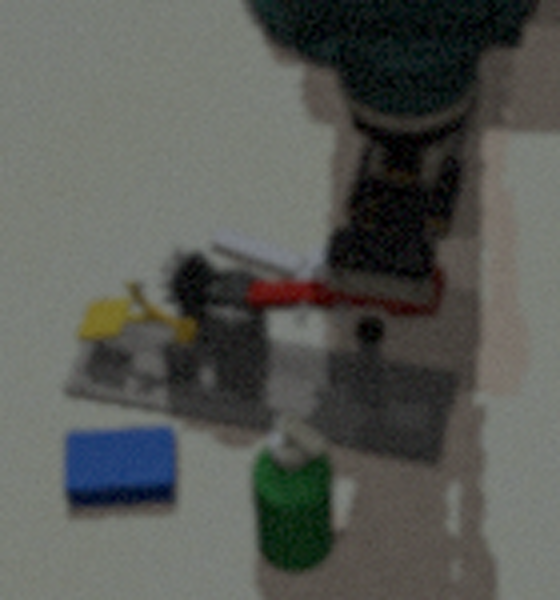

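The arm follows under the fingers and is about 0.3 rad above level; the pawl stays out. I continue down.

```bash
python3 -m creep '[{"translation":[0.009,0,-0.002],"angular":[0,0,0]},{"translation":[0.009,0,-0.002],"angular":[0,0,0]},{"translation":[0.008,0,-0.001],"angular":[0,0,0]},{"translation":[0.006,0,-0.001],"angular":[0,0,0]}]' -1
python3 -m creep '[{"translation":[0.003,0,0],"angular":[0,0,0]},{"translation":[0,0,0],"angular":[0,0,0]}]' -1
python3 - <<'E'
from g import *
rel(S(-.001,.138,.119))
E
```

```text
t: 6.58
ee_pos: [0.5332, 0.0606, 0.1241]
eef_rot: [-0.531, -0.47, 0.534, -0.461]
contact_force: [0.5, -1.1, 1.8]
finger_gap: 0.0002
t: 6.75
ee_pos: [0.5329, 0.0608, 0.1192]
eef_rot: [-0.531, -0.47, 0.534, -0.461]
contact_force: [0.5, 0.4, 2.3]
finger_gap: 0.0008
t 6.75 tcp [0.5329 0.0608 0.1192] stand [ -1.8 137.9 119.2] F [0.5 0.4 2.3] gap 0.0008
axes [[-0.012, 0.007, -1.0], [0.991, -0.133, -0.013], [-0.133, -0.991, -0.005]]
turn 1 [ 0.1 -0.3  0.7]
turn -1 [-179.8   -1.2   -0.5]
move tool mm [ 0.2  0.8 -0.1]
```

```bash
python3 -m creep '[{"translation":[0.002,0,0],"angular":[0,0,0]},{"translation":[0.002,0,0],"angular":[0,0,0]}]' -1
python3 -m creep '[{"translation":[0.001,0,0],"angular":[0,0,0]},{"translation":[0.001,0,0],"angular":[0,0,0]},{"translation":[0,0,0],"angular":[0,0,0]}]' -1
```

```text
t: 6.92
ee_pos: [0.5333, 0.0608, 0.1186]
eef_rot: [-0.531, -0.47, 0.533, -0.461]
contact_force: [-15.7, -0.1, 26.6]
finger_gap: 0.0
t: 7.17
ee_pos: [0.5335, 0.0606, 0.1196]
eef_rot: [-0.532, -0.469, 0.533, -0.461]
contact_force: [0.8, -0.1, 0.1]
finger_gap: -0.0
```

The force rose to 27 N at z = 0.119, so the arm is on its rest. I retreat upwards.

```bash
python3 -m creep '[{"translation":[-0.01,0,0],"angular":[0,0,0]},{"translation":[-0.03,0,0],"angular":[0,0,0]},{"translation":[-0.035,0,0],"angular":[0,0,0]},{"translation":[-0.035,0,0],"angular":[0,0,0]},{"translation":[-0.035,0,0],"angular":[0,0,0]},{"translation":[-0.035,0,0],"angular":[0,0,0]},{"translation":[0,0,0.035],"angular":[0,0,0]},{"translation":[0,0,0.035],"angular":[0,0,0]},{"translation":[0,0,0.035],"angular":[0,0,0]},{"translation":[0,0,0.035],"angular":[0,0,0]},{"translation":[0,0,0],"angular":[0,0,0]},{"translation":[0,0,0],"angular":[0,0,0]}]' -1
python3 - <<'E'
from g import *
rel(S(0,.07,.31))
for n in('wrist','scene','top'): shot(n,n+'9')
for f in('wrist9','scene9'):
  p,d,W=cloud(f)
  hsv=cv2.cvtColor(p,cv2.COLOR_RGB2HSV).astype(int)
  for n,m in dict(y=(hsv[...,0]>18)&(hsv[...,0]<36)&(hsv[...,1]>120),r=((hsv[...,0]<8)|(hsv[...,0]>172))&(hsv[...,1]>140)).items():
    l=W-O;L=np.stack([l@xh,l@yh,W[...,2]],-1)*1e3
    m=m&(d>0)&(abs(L[...,0])<30)&(L[...,2]<250)&(L[...,2]>30)&(abs(L[...,1])<180);Q=L[m]
    Q=Q[Q[:,1]<-88] if n=='y' else Q
    if len(Q)>9: print(f,n,len(Q),Q.mean(0).round(1),np.percentile(Q,[2,98],axis=0).round(1),'slope',np.arctan(np.polyfit(Q[:,1],Q[:,2],1)[0]))
import m as M
M.meas('top0',(200,130,330,270));M.meas('top9',(200,130,330,270))
a=np.vstack([cv2.imread('pics/%s.png'%s)[100:300,80:420] for s in('scene0','scene9')]);cv2.imwrite('pics/cmp.png',cv2.resize(a,None,fx=1.4,fy=1.4))
E
```

```text
t: 8.17
ee_pos: [0.5134, -0.0856, 0.3149]
eef_rot: [-0.531, -0.469, 0.533, -0.463]
contact_force: [0.0, 0.5, 0.3]
finger_gap: 0.0001
t 8.17 tcp [ 0.5134 -0.0856  0.3149] stand [ -1.2  -9.9 314.9] F [0.  0.5 0.3] gap 0.0001
axes [[-0.007, 0.005, -1.0], [0.991, -0.132, -0.008], [-0.132, -0.991, -0.004]]
turn 1 [ 0.2 -0.2  0.5]
turn -1 [-179.8   -0.7   -0.3]
move tool mm [  5.2   1.6 -79.9]
wrist9 y 221 [  -1.2 -103.3   58.3] [[ -19.7 -115.4   53.5]
 [  17.5  -93.8   62.1]] slope 0.3808487329265374
wrist9 r 2856 [ -0.6 103.8 118.2] [[-17.6  19.2 115.6]
 [ 17.2 162.4 120.7]] slope 0.01764653973808651
scene9 y 80 [   3.2 -110.8   55.4] [[ -14.7 -127.7   46.9]
 [  19.   -95.    62.8]] slope 0.3761678838774753
scene9 r 348 [  4.5  97.3 116.5] [[-11.1  17.6 106.5]
 [ 19.5 159.8 122.5]] slope 0.02293259202305033
top0 yellow 214 px 279 310 203 217 med [ 0.52  -0.172  0.082] [ 0.4996 -0.1804  0.0778] lo [ 0.48  -0.203  0.011] hi [ 0.517 -0.12   0.091]
top0 red 377 px 225 265 188 207 med [0.545 0.034 0.229] [0.5209 0.0006 0.2055] lo [ 0.507 -0.065  0.132] hi [0.541 0.034 0.236]
top0 green 195 px 237 255 147 168 med [ 0.682 -0.026  0.104] [ 0.6414 -0.0197  0.0997] lo [ 0.63  -0.04   0.042] hi [0.672 0.006 0.113]
top0 blue 450 px 279 306 164 184 med [ 0.645 -0.184  0.03 ] [ 0.6139 -0.1566  0.0301] lo [ 0.587 -0.196  0.024] hi [ 0.639 -0.12   0.037]
top9 yellow 20 px 287 298 207 211 med [ 0.515 -0.173  0.005] [ 0.501  -0.1608  0.0869] lo [ 0.498 -0.174  0.008] hi [ 0.513 -0.137  0.107]
top9 red 340 px 210 258 190 206 med [0.554 0.077 0.118] [0.5278 0.0484 0.1185] lo [ 0.509 -0.046  0.113] hi [0.551 0.083 0.124]
top9 green 64 px 238 312 148 247 med [ 0.562 -0.062  0.644] [ 0.4595 -0.0231  0.5877] lo [ 0.386 -0.123  0.096] hi [0.668 0.006 0.642]
top9 blue 6 px 250 296 221 244 med [ 0.443 -0.08   0.442] [ 0.4013 -0.0767  0.5975] lo [ 0.391 -0.112  0.465] hi [ 0.44  -0.034  0.615]
```

View pics/wrist9.png

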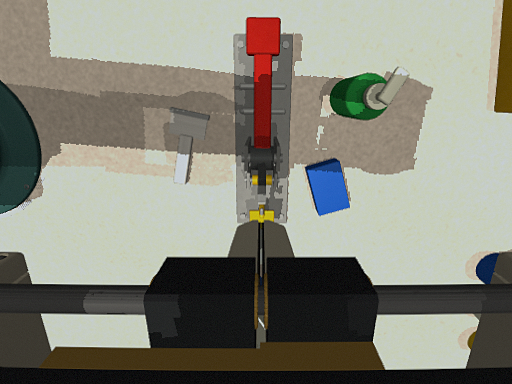

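View pics/cmp.png

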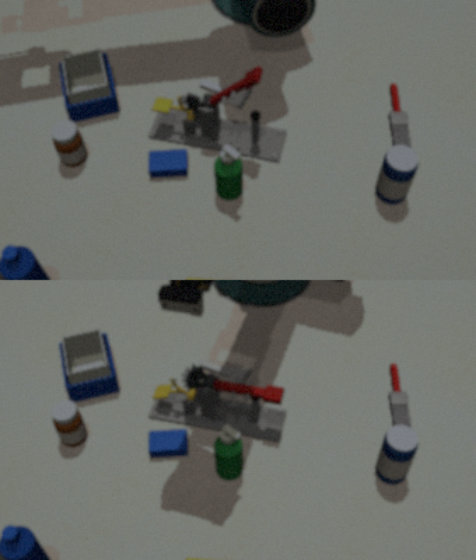

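The arm is level (slope about 0.02 rad, pad z about 118 mm) and the pawl is out at 0.38 rad. Nothing else has moved, and the gripper is clear.

```bash
python3 -c "
from station import bot
print(bot.read_state()['t']);bot.hand_in()"
```

```text
8.3167
the job is handed in; nothing more can be done
```

I pressed the pawl tab down to its stop (28 N at the wrist) and lifted off. Then I pushed the red pad along its arc onto the rest (27 N), retreated about 0.2 m up, and handed the job in at 8.3 s of the 51 s allowed.

- **Pawl:** it measured 0.376 rad while the arm was still up (about q 0.03). At the end it read 0.38 rad from both the wrist and scene cameras.
- **Arm:** it lies level, with a slope of about 0.02 rad and the red faces at z about 118 mm.
- **Bystanders:** the scene pictures from before and after show nothing shifted. I compared these by eye and did not measure each object. The scraper was visible in the wrist view only, and the robot blocked the final top view of the soap box and most of the dispenser.
- **Contact:** the fingers were clear of everything, with the wrist force near zero.

No check failed.

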